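Put the microscope objectives away by colour

TASK

Put each of the four loose microscope objectives away in the storage dish of its own colour, standing upright on its foot, flat on the dish's floor inside the rim; the white dish stays empty. These are delicate lenses: set each one down, never drop it or tip it over, and leave the oil bottle where it stands.

Things in the scene. Friction and masses are not known exactly. Their poses are not given: they have to be found in the camera images.
- objective_red: loose microscope objective with a red ring, standing lens up: round steel barrel, 30 mm diameter from its flat foot up to 36 mm, then a red cone narrowing to a 14 mm nose; 50 mm tall, 70 to 240 g. Origin: centre of the foot's underside, z up its axis. Grip the barrel about 30 mm above the foot so that the fingertips clear the dish's rim at set-down.
- objective_yellow: loose microscope objective with a yellow ring, standing lens up: round steel barrel, 30 mm diameter from its flat foot up to 41 mm, then a yellow cone narrowing to a 14 mm nose; 55 mm tall, 70 to 240 g. Origin: centre of the foot's underside, z up its axis. Grip the barrel about 30 mm above the foot so that the fingertips clear the dish's rim at set-down.
- objective_green: loose microscope objective with a green ring, standing lens up: round steel barrel, 30 mm diameter from its flat foot up to 46 mm, then a green cone narrowing to a 14 mm nose; 60 mm tall, 70 to 240 g. Origin: centre of the foot's underside, z up its axis. Grip the barrel about 30 mm above the foot so that the fingertips clear the dish's rim at set-down.
- objective_blue: loose microscope objective with a blue ring, standing lens up: round steel barrel, 30 mm diameter from its flat foot up to 51 mm, then a blue cone narrowing to a 14 mm nose; 65 mm tall, 70 to 240 g. Origin: centre of the foot's underside, z up its axis. Grip the barrel about 30 mm above the foot so that the fingertips clear the dish's rim at set-down.
- dish_red: red round storage dish, fixed to the bench: 62 mm outside diameter, 8 mm high; inner floor 50 mm across and 4 mm above the bench, with a small dark dot at its centre; wall 6 mm. Origin: centre of its underside, z up. Place of the objective with the red ring.
- dish_yellow: yellow round storage dish, fixed to the bench: 62 mm outside diameter, 8 mm high; inner floor 50 mm across and 4 mm above the bench, with a small dark dot at its centre; wall 6 mm. Origin: centre of its underside, z up. Place of the objective with the yellow ring.
- dish_green: green round storage dish, fixed to the bench: 62 mm outside diameter, 8 mm high; inner floor 50 mm across and 4 mm above the bench, with a small dark dot at its centre; wall 6 mm. Origin: centre of its underside, z up. Place of the objective with the green ring.
- dish_blue: blue round storage dish, fixed to the bench: 62 mm outside diameter, 8 mm high; inner floor 50 mm across and 4 mm above the bench, with a small dark dot at its centre; wall 6 mm. Origin: centre of its underside, z up. Place of the objective with the blue ring.
- dish_white: white round storage dish, fixed to the bench: 62 mm outside diameter, 8 mm high; inner floor 50 mm across and 4 mm above the bench, with a small dark dot at its centre; wall 6 mm. Origin: centre of its underside, z up. Its own objective is in use on the microscope: nothing belongs in it.
- oil_bottle: small loose dark-brown bottle with lilac cap, 30 mm diameter, 58 mm tall, among the objectives and dishes; leave it alone. Origin: centre of its underside. Apart from it and the objectives nothing in the middle of the bench is over 15 mm tall; the equipment at the back and sides stands well clear of them.

How it is judged:
By the outcome, as a careful person would: the job done as asked, in the order asked, and still so for the second after the job is handed in, with the robot touching nothing.
It also fails if it takes over 96 s, if anything falls off the work surface, if the arm or the gripper's body presses on something with over 40 N, if the wrist force passes 120 N, or if a joint passes its speed limit or range.

ROBOT

A 7-joint arm with a two-finger parallel gripper is mounted at the origin on the work surface. World frame = base frame: x ahead of the robot, y to its left, z up, the work surface at z = 0. Lengths are in m, angles in rad, forces in N, time in s.
With the tool pointing down it reaches from about 0.4 to 0.85 m from the base axis. Payload 10.4 kg.
Tool frame: the origin (TCP) lies midway between the tips of the shut fingers; the grasp point (between the pads) lies 19 mm behind it; z points along the fingers, y is the line along which they close (so a half turn about z gives the same grasp; the last joint's range is limited). The gripper opens to 85 mm and grips with 20 to 120 N. Pads are 22 mm wide; open, the fingers measure 114 mm over their backs; the gripper's body (76 mm by 85 mm) begins 54 mm behind the grasp point. The pads swing forward as they close: fully open they stand 13 mm farther back than shut.
Start: joints at [-1.314, 0.332, -0.065, 1.46, 0.022, 1.35, -0.088], TCP at [0.173, 0.601, 0.231] pointing down, gripper open.
Joint ranges: [-2.6, 2.6], [-0.5, 2.12], [-1.47, 1.34], [0.16, 2.42], [-1.27, 4.41], [0.06, 2.06], [-2.6, 2.6]. Speed limits (rad/s): [2.22, 2.22, 2.79, 2.79, 3.14, 3.14, 3.14].

INTERFACE

Orientations are given as a unit quaternion [x, y, z, w].
In Python, from workcell import get_obs, camera, camera_params, hand_in gives the robot as it stands.
- The arm moves only by the tool carry_out, never from a script. Its argument "commands" is a list that holds one entry, the list of rows, each a list of 6 numbers: the shift along the tool's x, y, z in units of 40 mm (1.0 is 40 mm), then the turn, a rotation vector about the tool's x, y, z in units of 6 degrees (1.0 is 6 degrees). In form: [[[x, y, z, ax, ay, az], ...]]. A call has 1 to 20 rows; each row shifts and turns the commanded pose from where the row before left it, along the tool's axes as they then stand; what a row does not reach is not made up. A row lasts 1/12 s, in which the tool goes at most 41.7 mm and 7.16 degrees, less where a joint would pass 70% of its speed; a pose out of reach is approached as far as the arm can. A call is refused whole if a number of a shift passes 1 or a number of a turn 1, either way. A call with a gripper value outside its range is refused whole. "hand" is the closure, from -1 (fully open) to 1 (shut), set as the call begins (left out, the last holds). The fingers move at their own pace and stop on an object; "force" is the grip in N (left out, the last holds). Time passes only in rows, so rows that do not move let the fingers close. It gives the time, the measured TCP pose, the force, the opening and the grip force at its end, in the units of the state.
- get_obs(): the state, without advancing time (a new reading comes with each control period).
- camera(name): name is "scene" or "top"; returns the picture (400x640x3 uint8, red, green, blue); there is no depth.
- camera_params(name): a dict with "mtx" (3x3 intrinsics, pixels), "R" (3x3) and "t" (3): a world point X has camera coordinates R X + t. Camera axes: x right, y down, z forward; pixel columns grow to the right and rows downward; lengths in m; the calibration is good to about 2 mm. A picture is of the moment at which its call begins. camera_params takes no time and is no camera call.
- hand_in(): hands the job in; it is judged then, once.
The state is a dict: "clock": time; "joint_pos": joint angles; "joint_velocities": joint speeds; "tau": joint torques, N m; "position": TCP position; "ee_rot": TCP orientation; "ft_force": force on the tool from outside, world axes, zero at the start; "torque": the same for the moment, N m; "grip_width": opening from 0.0 (shut) to 1.0 (fully open); "grasp_force": force on a finger pad.
Only numpy, scipy, OpenCV 4.12 (cv2) and the standard library are available. Lean on these libraries where they do the work, as an engineer would, in place of code of your own. Each camera call takes 0.05 s, during which the arm holds its last target. There are 200 camera calls.

## Working session

There is one attempt and no reset: what is moved stays moved. The work goes in short steps, Python scripts to look and compute and a tool call to move; the robot and the scene stay as the last step left them, time stands still between calls to the robot, and variables do not carry over. Pictures are saved under pics/ and viewed, at most 14 in all, crops included, and the job is handed in when it is done.

Besides the shell and the picture viewer there is one more tool, called after "Call:" as a command line: name --argument value ..., lists and objects as JSON in quotes. carry_out: Moves the arm, as the interface text tells. Its arguments: {"type":"object","properties":{"commands":{"type":"array"},"hand":{"type":"number"},"force":{"type":"number"}},"required":["commands"]}

```bash
mkdir -p pics; ls; python3 - <<'E'
from workcell import *
import cv2
for n in("top","scene"):
    cv2.imwrite(f"pics/{n}0.png",camera(n)[:,:,::-1])
    p=camera_params(n);print(p)
print(get_obs())
E
```

```text
pics
{'mtx': array([[386.67086416,   0.        , 322.73469197],
       [  0.        , 386.67086416, 199.27832743],
       [  0.        ,   0.        ,   1.        ]]), 'R': array([[ 0.01217408, -0.99983021,  0.01383294],
       [-0.98251795, -0.01453111, -0.18559991],
       [ 0.1857694 , -0.01133161, -0.98252803]]), 't': array([-7.57989138e-04,  4.94155454e-01,  1.10629161e+00])}
{'mtx': array([[419.92500345,   0.        , 319.75169004],
       [  0.        , 419.92500345, 202.65561496],
       [  0.        ,   0.        ,   1.        ]]), 'R': array([[-0.19827146,  0.97994355,  0.01997678],
       [ 0.55565576,  0.12916862, -0.82131732],
       [-0.80742498, -0.15174357, -0.57012173]]), 't': array([ 0.11483445, -0.25404254,  1.46976546])}
{'clock': 0.1, 'joint_pos': array([-1.31358093,  0.33281194, -0.06468825,  1.46080565,  0.02165282,
        1.34994558, -0.08849996]), 'joint_velocities': array([-1.44822837e-04, -2.17750024e-03, -1.77250886e-03, -3.09696206e-03,
        7.36889957e-04, -6.77141296e-04, -2.45811881e-05]), 'tau': array([ 1.30080130e-03, -6.26741767e+01,  4.91574453e-02, -3.92424560e+01,
        1.63775717e-02,  6.72629481e-03,  1.03393015e-05]), 'position': array([0.17254774, 0.60036958, 0.23061814]), 'ee_rot': array([ 1.39442445e-01,  9.90229973e-01, -6.36244192e-04, -3.26556779e-05]), 'ft_force': array([ 0.29589389,  0.11988477, -0.83494284]), 'torque': array([0.03257897, 0.03778934, 0.02585434]), 'grasp_force': 0.0, 'grip_width': 1.0019788240458884}
```

View pics/top0.png

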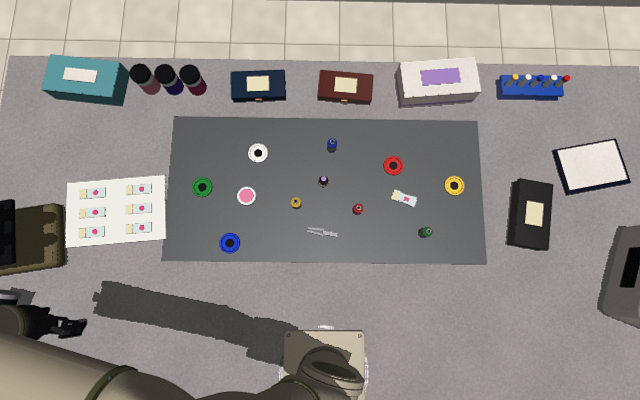

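View pics/scene0.png

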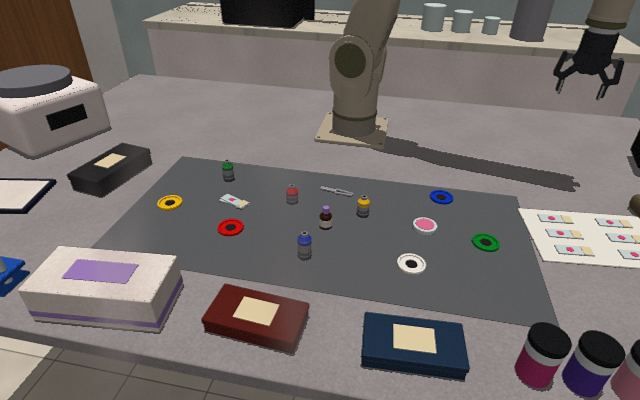

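The top view shows dishes: white (258,153), green (202,187), blue (230,243), red (393,166), yellow (454,186). The objectives are blue (332,145), yellow (296,203), red (358,209) and green (426,232), with the bottle at (323,181). A pink-and-white item at (246,196) is a distractor. Next I'll enlarge this and measure.

```bash
python3 - <<'E'
import cv2
a=cv2.imread("pics/top0.png")
cv2.imwrite("pics/cl.png",cv2.resize(a[130:260,185:345],None,fx=4.6,fy=4.6,interpolation=cv2.INTER_CUBIC))
cv2.imwrite("pics/cr.png",cv2.resize(a[130:250,320:480],None,fx=5,fy=5,interpolation=cv2.INTER_CUBIC))
b=cv2.imread("pics/scene0.png")
cv2.imwrite("pics/cs.png",cv2.resize(b[155:275,215:375],None,fx=5,fy=5,interpolation=cv2.INTER_CUBIC))
E
```

```text
(no output)
```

View pics/cl.png

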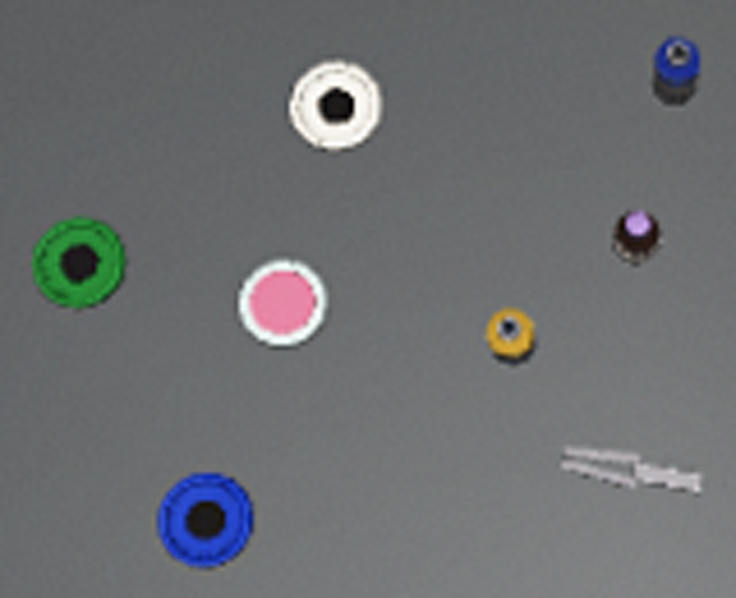

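View pics/cr.png

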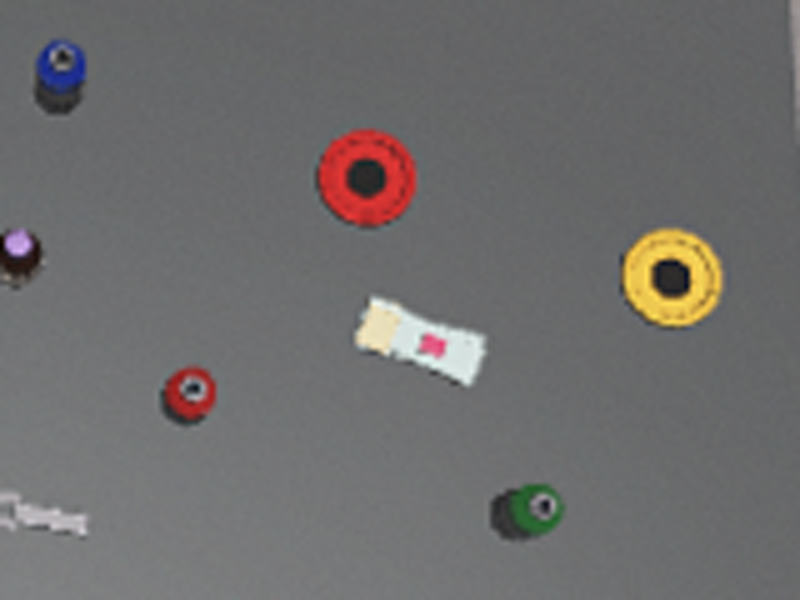

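View pics/cs.png

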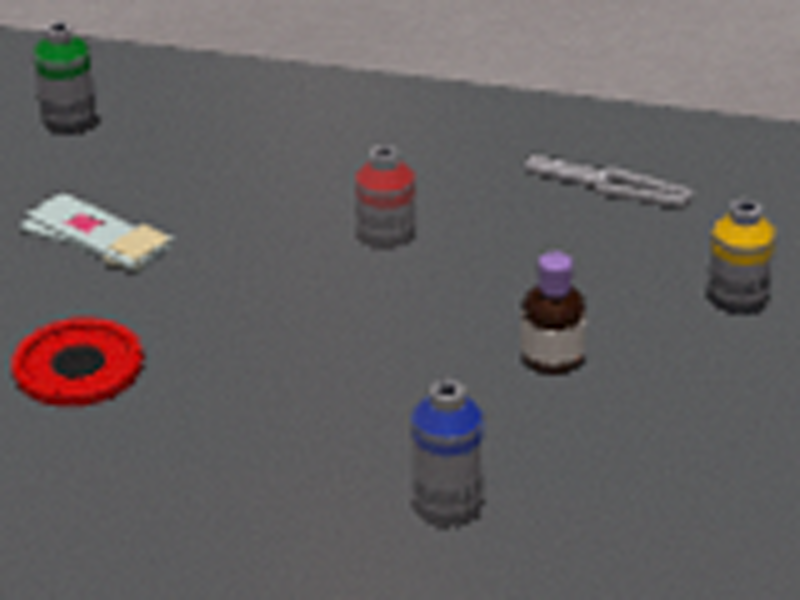

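Noses read from the crops, as crop pixels. In `cl`: blue (679,54), yellow (509,328). In `cr`: red (194,388), green (544,507). In `cs`: green (60,31), red (384,153), yellow (746,208), blue (448,389). Next I'll triangulate them.

```bash
cat > h.py <<'E'
import numpy as np
from workcell import camera_params
from scipy.optimize import least_squares
def solve(obs,z):
    """obs: list of (camera, u, v); xy at height z, with residual px"""
    def f(p):
        r=[]
        for n,u,v in obs:
            c=camera_params(n);q=c["mtx"]@(c["R"]@np.r_[p,z]+c["t"]);r+=[q[0]/q[2]-u,q[1]/q[2]-v]
        return np.array(r)
    s=least_squares(f,[.6,0.]);return s.x.round(4),s.fun.round(2)
L=lambda u,v:("top",(u+.5)/4.6-.5+185,(v+.5)/4.6-.5+130)
Rr=lambda u,v:("top",(u+.5)/5-.5+320,(v+.5)/5-.5+130)
S=lambda u,v:("scene",(u+.5)/5-.5+215,(v+.5)/5-.5+155)
E
python3 - <<'E'
from h import *
for n,z,t,s in[("blue",.065,[L(679,54),Rr(62,58)],S(448,389)),("yellow",.055,[L(509,328)],S(746,208)),("red",.05,[Rr(194,388)],S(384,153)),("green",.06,[Rr(544,507)],S(60,31)),("bottle",.058,[L(637,222)],S(555,258))]:
    print(n,solve(t,z),solve([s],z)[0],solve(t+[s],z)[0])
for n,o in[("green",L(80,263)),("blue",L(206,520)),("red",Rr(366,178)),("yellow",Rr(672,278)),("white",L(337,105)),("pink",L(283,304))]: print("dish",n,solve([o],.004)[0])
E
```

```text
blue (array([ 0.6691, -0.02  ]), array([-0.11, -0.07,  0.11,  0.07])) [ 0.671  -0.0165] [ 0.6695 -0.0184]
yellow (array([0.4864, 0.0871]), array([0., 0.])) [0.4889 0.0909] [0.4871 0.0893]
red (array([ 0.4711, -0.1   ]), array([0., 0.])) [ 0.4732 -0.0964] [ 0.4714 -0.0982]
green (array([ 0.4021, -0.3026]), array([-0.,  0.])) [ 0.4083 -0.2963] [ 0.4029 -0.3004]
bottle (array([0.5569, 0.0058]), array([0., 0.])) [0.556  0.0082] [0.5564 0.0073]
dish green [0.536  0.3798]
dish blue [0.3647 0.2855]
dish red [ 0.6147 -0.2141]
dish yellow [ 0.553  -0.4047]
dish white [0.6496 0.212 ]
dish pink [0.5099 0.2422]
```

Call:
carry_out --commands '[[[0, 0, 0, 0, 0, -0.89], [0, 0, 0, 0, 0, -0.89], [0, 0, 0, 0, 0, -0.89], [-0.52, -0.645, 0, 0, 0, 0], [-0.52, -0.645, 0, 0, 0, 0], [-0.52, -0.645, 0, 0, 0, 0], [-0.52, -0.645, 0, 0, 0, 0], [-0.52, -0.645, 0, 0, 0, 0], [-0.52, -0.645, 0, 0, 0, 0], [-0.52, -0.645, 0, 0, 0, 0], [-0.52, -0.645, 0, 0, 0, 0], [-0.52, -0.645, 0, 0, 0, 0], [-0.52, -0.645, 0, 0, 0, 0], [-0.52, -0.645, 0, 0, 0, 0], [-0.52, -0.645, 0, 0, 0, 0], [0, 0, 0, 0, 0, 0]]]' --hand -1 --force 40

```text
clock: 1.43
position: [0.4263, 0.2848, 0.2313]
ee_rot: [0.005, 1.0, -0.001, 0.001]
ft_force: [0.5, -0.1, 0.1]
grip_width: 1.0
grasp_force: 0.0
```

Call:
carry_out --commands '[[[-0.554, -0.689, 0.227, 0, 0, -0.1], [-0.554, -0.689, 0.227, 0, 0, 0], [-0.554, -0.689, 0.227, 0, 0, 0], [-0.554, -0.689, 0.227, 0, 0, 0], [-0.554, -0.689, 0.227, 0, 0, 0], [-0.554, -0.689, 0.227, 0, 0, 0], [-0.554, -0.689, 0.227, 0, 0, 0], [-0.554, -0.689, 0.227, 0, 0, 0], [-0.554, -0.689, 0.227, 0, 0, 0], [-0.554, -0.689, 0.227, 0, 0, 0], [-0.554, -0.689, 0.227, 0, 0, 0], [0, 0, 0, 0, 0, 0], [0, 0, 0, 0, 0, 0]]]'

```text
clock: 2.52
position: [0.6685, -0.0122, 0.1297]
ee_rot: [-0.003, 1.0, -0.001, -0.001]
ft_force: [-0.6, 1.3, -0.1]
grip_width: 1.002
grasp_force: 0.0
```

Call:
carry_out --commands '[[[-0.04, -0.15, 0.4, 0, 0, 0], [0, 0, 0.4, 0, 0, 0], [0, 0, 0.4, 0, 0, 0], [0, 0, 0.4, 0, 0, 0], [0, 0, 0.4, 0, 0, 0], [0, 0, 0.4, 0, 0, 0], [0, 0, 0.3, 0, 0, 0], [0, 0, 0.2, 0, 0, 0], [0, 0, 0.1, 0, 0, 0], [0, 0, 0, 0, 0, 0], [0, 0, 0, 0, 0, 0]]]'

```text
clock: 3.43
position: [0.6707, -0.0156, 0.012]
ee_rot: [-0.005, 1.0, 0.0, 0.0]
ft_force: [0.8, 0.2, 0.6]
grip_width: 0.998
grasp_force: 0.0
```

```bash
python3 - <<'E'
from workcell import *
import cv2
b=camera("scene")[:,:,::-1]
cv2.imwrite("pics/s1.png",cv2.resize(b[170:290,225:385],None,fx=5,fy=5,interpolation=cv2.INTER_CUBIC))
print(get_obs()["position"])
E
```

```text
[ 0.6709345  -0.01567865  0.0123356 ]
```

View pics/s1.png

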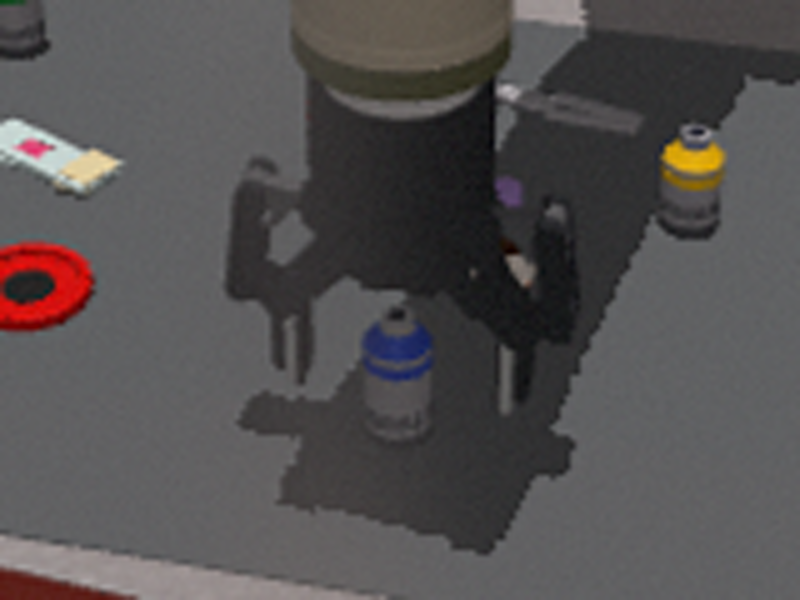

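The pads straddle the blue objective: inner edges near 303 and 500 in the crop, barrel centre at 397, so the hand is about 1–2 mm towards +y. I'll nudge it and close.

Call:
carry_out --commands '[[[0, -0.03, 0.05, 0, 0, 0], [0, 0, 0, 0, 0, 0], [0, 0, 0, 0, 0, 0]]]'

```text
clock: 3.73
position: [0.6705, -0.0172, 0.0097]
ee_rot: [-0.005, 1.0, 0.0, 0.0]
ft_force: [-0.3, 0.1, 0.3]
grip_width: 0.998
grasp_force: 0.0
```

Call:
carry_out --commands '[[[0, 0, 0, 0, 0, 0], [0, 0, 0, 0, 0, 0], [0, 0, 0, 0, 0, 0], [0, 0, 0, 0, 0, 0], [0, 0, 0, 0, 0, 0], [0, 0, 0, 0, 0, 0], [0, 0, 0, 0, 0, 0], [0, 0, 0, 0, 0, 0], [0, 0, 0, 0, 0, 0], [0, 0, 0, 0, 0, 0]]]' --hand 1 --force 40

```text
clock: 4.57
position: [0.6705, -0.017, 0.0096]
ee_rot: [-0.005, 1.0, 0.0, 0.0]
ft_force: [0.2, -0.5, 3.2]
grip_width: 0.34
grasp_force: 39.5
```

Call:
carry_out --commands '[[[0, 0, -0.25, 0, 0, 0], [0, 0, -0.5, 0, 0, 0], [0, 0, -0.5, 0, 0, 0], [0, 0, -0.5, 0, 0, 0], [0, 0, -0.5, 0, 0, 0.08], [0.3, 0.3, 0, 0, 0, 0], [0.6, 0.6, 0, 0, 0, 0], [0.6, 0.6, 0, 0, 0, 0], [0.6, 0.6, 0, 0, 0, 0], [0.6, 0.6, 0, 0, 0, 0], [0.6, 0.6, 0, 0, 0, 0], [0.6, 0.6, 0, 0, 0, 0], [0.6, 0.6, 0, 0, 0, 0], [0.6, 0.6, 0, 0, 0, 0], [0.6, 0.6, 0, 0, 0, 0], [0.6, 0.6, 0, 0, 0, 0], [0.6, 0.6, 0, 0, 0, 0], [0.4, 0.4, 0, 0, 0, 0], [0, 0, 0, 0, 0, 0], [0, 0, 0, 0, 0, 0]]]'

```text
clock: 6.23
position: [0.377, 0.2752, 0.0999]
ee_rot: [-0.002, 1.0, 0.0, 0.0]
ft_force: [0.8, -1.0, -1.6]
grip_width: 0.342
grasp_force: 39.7
```

Call:
carry_out --commands '[[[0.288, 0.295, 0, 0, 0, 0], [0, 0, 0.4, 0, 0, 0], [0, 0, 0.4, 0, 0, 0], [0, 0, 0.4, 0, 0, 0], [0, 0, 0.4, 0, 0, 0], [0, 0, 0.3, 0, 0, 0], [0, 0, 0.1, 0, 0, 0], [0, 0, 0, 0, 0, 0], [0, 0, 0, 0, 0, 0]]]'

```text
clock: 6.98
position: [0.367, 0.2859, 0.0199]
ee_rot: [-0.0, 1.0, 0.0, 0.0]
ft_force: [0.3, -0.1, -1.9]
grip_width: 0.344
grasp_force: 39.7
```

```bash
python3 - <<'E'
from workcell import *
import cv2
b=camera("scene")[:,:,::-1]
cv2.imwrite("pics/s2.png",cv2.resize(b[110:230,365:525],None,fx=5,fy=5,interpolation=cv2.INTER_CUBIC))
print(get_obs()["position"])
E
```

```text
[0.36706811 0.28624006 0.02022787]
```

View pics/s2.png

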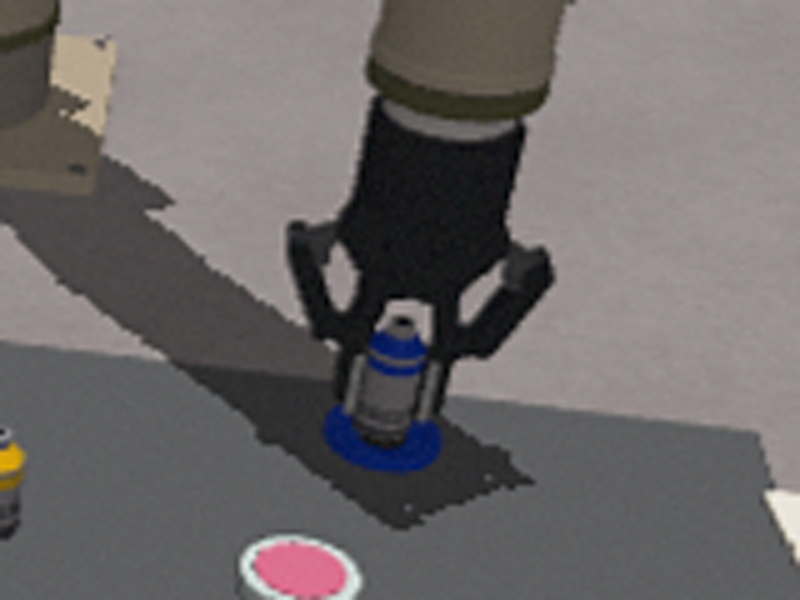

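The blue objective hovers 6 mm above the blue dish floor. Its foot projects to about (381,440) in the crop and the dish centre is at (383,440), so it's centred. Lowering it now.

Call:
carry_out --commands '[[[0, 0, 0.04, 0, 0, 0], [0, 0, 0.04, 0, 0, 0], [0, 0, 0.03, 0, 0, 0], [0, 0, 0.03, 0, 0, 0], [0, 0, 0.02, 0, 0, 0], [0, 0, 0, 0, 0, 0], [0, 0, 0, 0, 0, 0]]]'

```text
clock: 7.62
position: [0.3664, 0.2863, 0.0134]
ee_rot: [-0.001, 1.0, 0.0, 0.0]
ft_force: [-1.3, -1.4, 5.8]
grip_width: 0.338
grasp_force: 40.5
```

Call:
carry_out --commands '[[[0, 0, 0, 0, 0, 0], [0, 0, 0, 0, 0, 0], [0, 0, 0, 0, 0, 0], [0, 0, 0, 0, 0, 0], [0, 0, 0, 0, 0, 0], [0, 0, 0, 0, 0, 0], [0, 0, 0, 0, 0, 0], [0, 0, 0, 0, 0, 0]]]' --hand -1

```text
clock: 8.28
position: [0.3663, 0.2863, 0.013]
ee_rot: [-0.001, 1.0, 0.0, 0.0]
ft_force: [-0.2, 0.1, 0.4]
grip_width: 1.0
grasp_force: 0.0
```

Call:
carry_out --commands '[[[0, 0, -0.3, 0, 0, 0], [0, 0, -0.5, 0, 0, 0], [0, 0, -0.5, 0, 0, 0], [0, 0, -0.5, 0, 0, 0], [0, 0, -0.5, 0, 0, 0], [0, 0, -0.5, 0, 0, 0], [0, 0, -0.2, 0, 0, 0], [0, 0, 0, 0, 0, 0]]]'

```text
clock: 8.95
position: [0.3671, 0.2871, 0.1347]
ee_rot: [-0.001, 1.0, 0.001, 0.001]
ft_force: [-0.1, -0.1, 0.5]
grip_width: 1.002
grasp_force: 0.0
```

Call:
carry_out --commands '[[[-0.43, -0.7, 0, 0, 0, 0], [-0.43, -0.7, 0, 0, 0, 0], [-0.43, -0.7, 0, 0, 0, 0], [-0.43, -0.7, 0, 0, 0, 0], [-0.43, -0.7, 0, 0, 0, 0], [-0.43, -0.7, 0, 0, 0, 0], [-0.43, -0.7, 0, 0, 0, 0], [0, 0, 0.2, 0, 0, 0], [0, 0, 0.3, 0, 0, 0], [0, 0, 0.3, 0, 0, 0], [0, 0, 0, 0, 0, 0]]]'

```text
clock: 9.87
position: [0.485, 0.0899, 0.0977]
ee_rot: [-0.001, 1.0, -0.001, -0.002]
ft_force: [-0.4, 0.2, -0.4]
grip_width: 1.005
grasp_force: 0.0
```

Call:
carry_out --commands '[[[-0.065, 0.015, 0.3, 0, 0, 0], [0, 0, 0.4, 0, 0, 0], [0, 0, 0.4, 0, 0, 0], [0, 0, 0.4, 0, 0, 0], [0, 0, 0.4, 0, 0, 0], [0, 0, 0.2, 0, 0, 0], [0, 0, 0.1, 0, 0, 0], [0, 0, 0, 0, 0, 0], [0, 0, 0, 0, 0, 0]]]'

```text
clock: 10.62
position: [0.4899, 0.0912, 0.0135]
ee_rot: [-0.001, 1.0, 0.0, 0.0]
ft_force: [0.3, -0.8, 0.2]
grip_width: 1.003
grasp_force: 0.0
```

```bash
python3 - <<'E'
from workcell import *
import cv2
b=camera("scene")[:,:,::-1]
cv2.imwrite("pics/s3.png",cv2.resize(b[140:230,310:430],None,fx=5,fy=5,interpolation=cv2.INTER_CUBIC))
print(get_obs()["position"])
E
```

```text
[0.49018845 0.09126043 0.01375007]
```

View pics/s3.png

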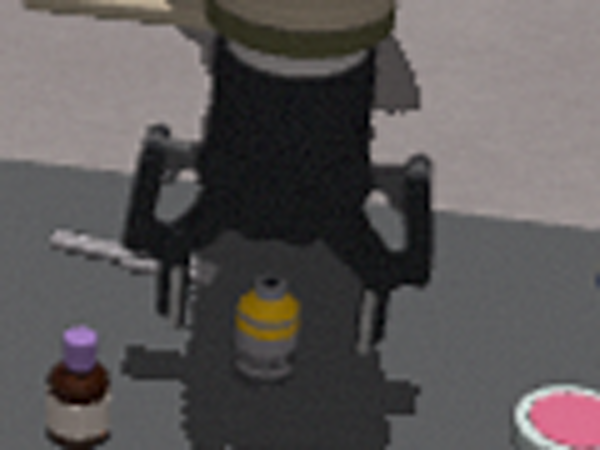

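The yellow barrel, at about 268 in the crop, sits between the pads' inner edges at 187 and 358. That's centred to about 1–2 mm. Closing.

Call:
carry_out --commands '[[[0.05, -0.03, 0.1, 0, 0, 0], [0, 0, 0, 0, 0, 0], [0, 0, 0, 0, 0, 0]]]'

```text
clock: 10.92
position: [0.4876, 0.0898, 0.0092]
ee_rot: [-0.001, 1.0, 0.0, 0.0]
ft_force: [-0.3, 0.2, -0.4]
grip_width: 1.002
grasp_force: 0.0
```

Call:
carry_out --commands '[[[0, 0, 0, 0, 0, 0], [0, 0, 0, 0, 0, 0], [0, 0, 0, 0, 0, 0], [0, 0, 0, 0, 0, 0], [0, 0, 0, 0, 0, 0], [0, 0, 0, 0, 0, 0], [0, 0, 0, 0, 0, 0], [0, 0, 0, 0, 0, 0], [0, 0, 0, 0, 0, 0], [0, 0, 0, 0, 0, 0]]]' --hand 1 --force 40

```text
clock: 11.75
position: [0.4877, 0.0899, 0.0092]
ee_rot: [-0.001, 1.0, 0.0, 0.0]
ft_force: [-2.4, -0.3, 5.5]
grip_width: 0.34
grasp_force: 39.3
```

Call:
carry_out --commands '[[[0, 0, -0.25, 0, 0, 0], [0, 0, -0.5, 0, 0, 0], [0, 0, -0.6, 0, 0, 0], [0, 0, -0.6, 0, 0, 0], [0, 0, -0.55, 0, 0, 0], [-0.06, -0.45, 0, 0, 0, 0], [-0.12, -0.88, 0, 0, 0, 0], [-0.12, -0.88, 0, 0, 0, 0], [-0.12, -0.88, 0, 0, 0, 0], [-0.12, -0.88, 0, 0, 0, 0], [-0.12, -0.88, 0, 0, 0, 0], [-0.12, -0.88, 0, 0, 0, 0], [-0.12, -0.88, 0, 0, 0, 0], [-0.12, -0.88, 0, 0, 0, 0], [-0.12, -0.88, 0, 0, 0, 0], [-0.12, -0.88, 0, 0, 0, 0], [-0.12, -0.88, 0, 0, 0, 0], [-0.12, -0.88, 0, 0, 0, 0], [-0.12, -0.88, 0, 0, 0, 0], [-0.05, -0.4, 0, 0, 0, 0]]]'

```text
clock: 13.42
position: [0.554, -0.4064, 0.1093]
ee_rot: [0.001, 1.0, -0.001, -0.0]
ft_force: [0.1, -0.3, -0.7]
grip_width: 0.338
grasp_force: 39.7
```

Call:
carry_out --commands '[[[0, 0, 0, 0, 0, 0], [0, 0, 0, 0, 0, 0]]]'

```text
clock: 13.58
position: [0.5547, -0.4025, 0.1089]
ee_rot: [-0.0, 1.0, -0.0, -0.0]
ft_force: [0.5, 0.5, -0.8]
grip_width: 0.337
grasp_force: 39.7
```

Call:
carry_out --commands '[[[0, 0, 0.4, 0, 0, 0], [0, 0, 0.4, 0, 0, 0], [0, 0, 0.4, 0, 0, 0], [0, 0, 0.4, 0, 0, 0], [0, 0, 0.3, 0, 0, 0], [0, 0, 0.2, 0, 0, 0], [0, 0, 0.1, 0, 0, 0], [0, 0, 0, 0, 0, 0], [0, 0, 0, 0, 0, 0]]]'

```text
clock: 14.33
position: [0.5557, -0.4016, 0.0216]
ee_rot: [-0.001, 1.0, -0.0, 0.0]
ft_force: [-0.7, -0.3, -1.3]
grip_width: 0.338
grasp_force: 39.8
```

```bash
python3 - <<'E'
from workcell import *
import cv2
b=camera("scene")[:,:,::-1]
cv2.imwrite("pics/s4.png",cv2.resize(b[140:230,110:230],None,fx=5,fy=5,interpolation=cv2.INTER_CUBIC))
print(get_obs()["position"])
E
```

```text
[ 0.55582817 -0.40182042  0.02190735]
```

View pics/s4.png

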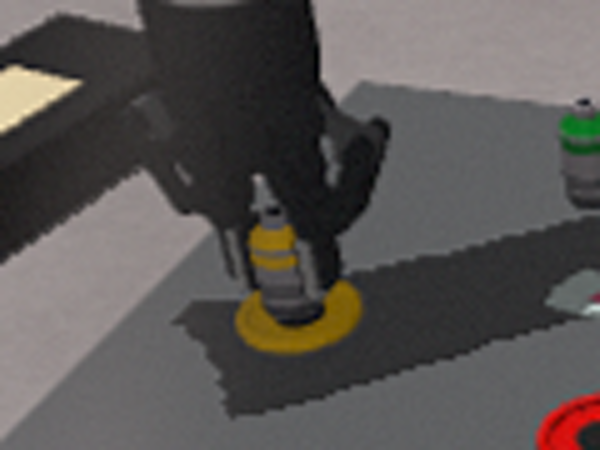

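The yellow objective hovers over its dish, foot projecting to about (296,320) against a dish centre near (300,316). That's within 2–3 mm, so I'll make a small correction and lower it.

Call:
carry_out --commands '[[[0.04, 0.03, 0.04, 0, 0, 0], [0, 0, 0.04, 0, 0, 0], [0, 0, 0.04, 0, 0, 0], [0, 0, 0.04, 0, 0, 0], [0, 0, 0.03, 0, 0, 0], [0, 0, 0.02, 0, 0, 0], [0, 0, 0, 0, 0, 0], [0, 0, 0, 0, 0, 0]]]'

```text
clock: 15.05
position: [0.5538, -0.4004, 0.0133]
ee_rot: [-0.001, 1.0, 0.0, 0.0]
ft_force: [-2.8, 2.1, 7.7]
grip_width: 0.338
grasp_force: 40.5
```

Contact. Release and rise.

Call:
carry_out --commands '[[[0, 0, 0, 0, 0, 0], [0, 0, 0, 0, 0, 0], [0, 0, 0, 0, 0, 0], [0, 0, 0, 0, 0, 0], [0, 0, 0, 0, 0, 0], [0, 0, 0, 0, 0, 0], [0, 0, 0, 0, 0, 0], [0, 0, 0, 0, 0, 0]]]' --hand -1

```text
clock: 15.72
position: [0.5538, -0.4004, 0.0125]
ee_rot: [-0.001, 1.0, 0.0, -0.0]
ft_force: [1.1, -0.1, -0.5]
grip_width: 1.0
grasp_force: 0.0
```

Call:
carry_out --commands '[[[0, 0, -0.3, 0, 0, 0], [0, 0, -0.5, 0, 0, 0], [0, 0, -0.5, 0, 0, 0], [0, 0, -0.5, 0, 0, 0], [0, 0, -0.5, 0, 0, 0], [0, 0, -0.5, 0, 0, 0], [0, 0, -0.2, 0, 0, 0], [0, 0, 0, 0, 0, 0]]]'

```text
clock: 16.38
position: [0.5547, -0.4013, 0.1355]
ee_rot: [-0.001, 1.0, -0.001, 0.002]
ft_force: [0.5, -0.4, -0.3]
grip_width: 0.998
grasp_force: 0.0
```

Call:
carry_out --commands '[[[0.63, 0.42, 0, 0, 0, 0], [0.63, 0.42, 0, 0, 0, 0], [0.63, 0.42, 0, 0, 0, 0], [0.63, 0.42, 0, 0, 0, 0], [0.63, 0.42, 0, 0, 0, 0], [0.63, 0.42, 0, 0, 0, 0], [0, 0, 0.2, 0, 0, 0], [0, 0, 0.4, 0, 0, 0], [0, 0, 0.3, 0, 0, 0], [0, 0, 0, 0, 0, 0], [0, 0, 0, 0, 0, 0]]]'

```text
clock: 17.3
position: [0.4018, -0.2996, 0.0958]
ee_rot: [-0.001, 1.0, 0.0, -0.001]
ft_force: [0.1, 0.1, 0.7]
grip_width: 1.004
grasp_force: 0.0
```

Call:
carry_out --commands '[[[-0.04, 0, 0.3, 0, 0, 0], [0, 0, 0.4, 0, 0, 0], [0, 0, 0.4, 0, 0, 0], [0, 0, 0.4, 0, 0, 0], [0, 0, 0.4, 0, 0, 0], [0, 0, 0.15, 0, 0, 0], [0, 0, 0.05, 0, 0, 0], [0, 0, 0, 0, 0, 0], [0, 0, 0, 0, 0, 0]]]'

```text
clock: 18.05
position: [0.4045, -0.3003, 0.0133]
ee_rot: [-0.001, 1.0, -0.0, 0.0]
ft_force: [0.1, 0.3, -0.1]
grip_width: 1.003
grasp_force: 0.0
```

```bash
python3 - <<'E'
from workcell import *
import cv2
b=camera("scene")[:,:,::-1]
cv2.imwrite("pics/s5.png",cv2.resize(b[110:220,160:300],None,fx=5,fy=5,interpolation=cv2.INTER_CUBIC))
print(get_obs()["position"])
E
```

```text
[ 0.40459479 -0.30026487  0.01340529]
```

View pics/s5.png

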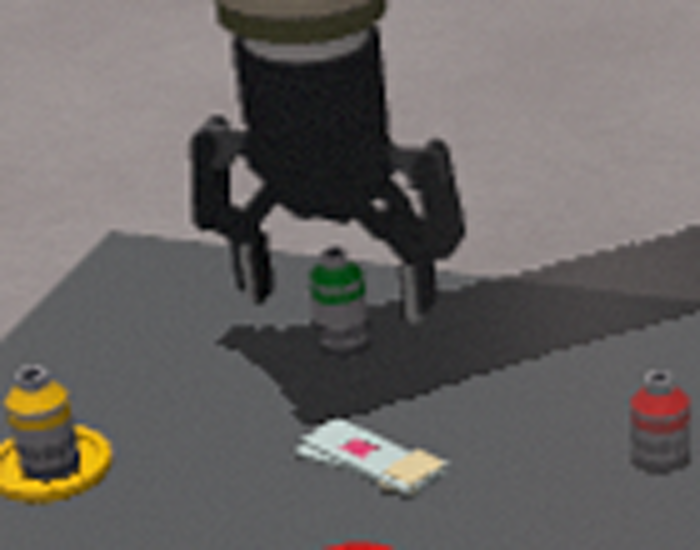

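Yellow stands upright in its dish. The green barrel, at about 339 in the crop, lies between the pads' inner edges at 268 and 402, so it's centred to about 1 mm. Closing.

Call:
carry_out --commands '[[[0.02, 0.02, 0.1, 0, 0, 0], [0, 0, 0, 0, 0, 0], [0, 0, 0, 0, 0, 0]]]'

```text
clock: 18.35
position: [0.4032, -0.299, 0.0087]
ee_rot: [-0.001, 1.0, 0.0, 0.0]
ft_force: [0.2, 0.4, -0.4]
grip_width: 0.998
grasp_force: 0.0
```

Call:
carry_out --commands '[[[0, 0, 0, 0, 0, 0], [0, 0, 0, 0, 0, 0], [0, 0, 0, 0, 0, 0], [0, 0, 0, 0, 0, 0], [0, 0, 0, 0, 0, 0], [0, 0, 0, 0, 0, 0], [0, 0, 0, 0, 0, 0], [0, 0, 0, 0, 0, 0], [0, 0, 0, 0, 0, 0], [0, 0, 0, 0, 0, 0]]]' --hand 1 --force 40

```text
clock: 19.18
position: [0.4033, -0.2992, 0.0088]
ee_rot: [-0.001, 1.0, 0.0, 0.0]
ft_force: [-1.6, 1.1, 5.1]
grip_width: 0.34
grasp_force: 39.3
```

Call:
carry_out --commands '[[[0, 0, -0.25, 0, 0, 0], [0, 0, -0.5, 0, 0, 0], [0, 0, -0.6, 0, 0, 0], [0, 0, -0.6, 0, 0, 0], [0, 0, -0.55, 0, 0, 0], [-0.08, 0.4, 0, 0, 0, 0], [-0.17, 0.85, 0, 0, 0, 0], [-0.17, 0.85, 0, 0, 0, 0], [-0.17, 0.85, 0, 0, 0, 0], [-0.17, 0.85, 0, 0, 0, 0], [-0.17, 0.85, 0, 0, 0, 0], [-0.17, 0.85, 0, 0, 0, 0], [-0.17, 0.85, 0, 0, 0, 0], [-0.17, 0.85, 0, 0, 0, 0], [-0.17, 0.85, 0, 0, 0, 0], [-0.17, 0.85, 0, 0, 0, 0]]]'

```text
clock: 20.52
position: [0.4735, 0.0587, 0.109]
ee_rot: [-0.001, 1.0, 0.0, 0.0]
ft_force: [1.9, 0.2, -1.7]
grip_width: 0.342
grasp_force: 39.9
```

Call:
carry_out --commands '[[[-0.17, 0.85, 0, 0, 0, 0], [-0.17, 0.85, 0, 0, 0, 0], [-0.17, 0.85, 0, 0, 0, 0], [-0.17, 0.85, 0, 0, 0, 0], [-0.17, 0.85, 0, 0, 0, 0], [-0.17, 0.85, 0, 0, 0, 0], [-0.17, 0.85, 0, 0, 0, 0], [-0.17, 0.85, 0, 0, 0, 0], [-0.08, 0.4, 0, 0, 0, 0], [0, 0, 0, 0, 0, 0], [0, 0, 0, 0, 0, 0], [0, 0, 0, 0, 0, 0]]]'

```text
clock: 21.52
position: [0.5308, 0.3438, 0.1086]
ee_rot: [-0.0, 1.0, -0.001, -0.0]
ft_force: [0.7, 0.2, -2.5]
grip_width: 0.338
grasp_force: 39.9
```

Call:
carry_out --commands '[[[-0.08, 0.48, 0, 0, 0, 0], [-0.075, 0.475, 0, 0, 0, 0], [0, 0, 0.3, 0, 0, 0], [0, 0, 0.4, 0, 0, 0], [0, 0, 0.4, 0, 0, 0], [0, 0, 0.4, 0, 0, 0], [0, 0, 0.4, 0, 0, 0], [0, 0, 0.2, 0, 0, 0], [0, 0, 0.1, 0, 0, 0], [0, 0, 0, 0, 0, 0], [0, 0, 0, 0, 0, 0]]]'

```text
clock: 22.43
position: [0.5374, 0.3832, 0.0214]
ee_rot: [-0.001, 1.0, 0.0, 0.0]
ft_force: [0.8, 0.9, -1.5]
grip_width: 0.342
grasp_force: 40.0
```

```bash
python3 - <<'E'
from workcell import *
import cv2
b=camera("scene")[:,:,::-1]
cv2.imwrite("pics/s6.png",cv2.resize(b[160:270,410:550],None,fx=5,fy=5,interpolation=cv2.INTER_CUBIC))
print(get_obs()["position"])
E
```

```text
[0.53752716 0.38348041 0.02176626]
```

View pics/s6.png

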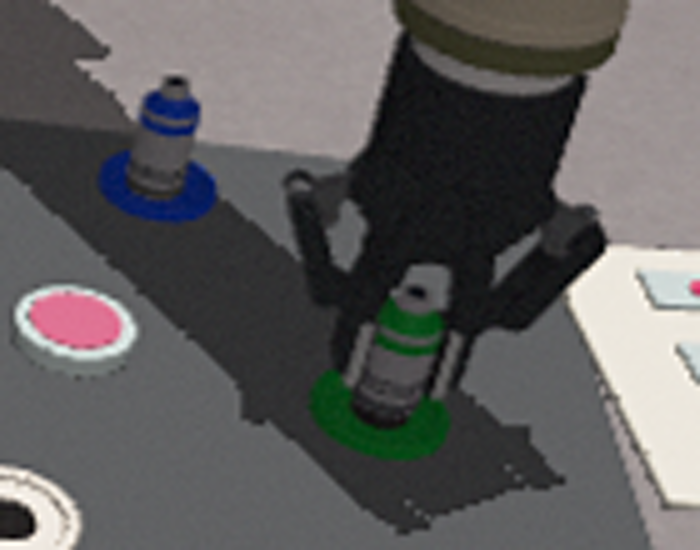

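Blue stands upright in its dish. The green foot projects to about (380,421) and the green dish centre is near (379,416), so it's good to lower.

Call:
carry_out --commands '[[[0.03, -0.02, 0.05, 0, 0, 0], [0, 0, 0.05, 0, 0, 0], [0, 0, 0.04, 0, 0, 0], [0, 0, 0.04, 0, 0, 0], [0, 0, 0.03, 0, 0, 0], [0, 0, 0.015, 0, 0, 0], [0, 0, 0, 0, 0, 0], [0, 0, 0, 0, 0, 0]]]'

```text
clock: 23.15
position: [0.5357, 0.3827, 0.0128]
ee_rot: [-0.001, 1.0, 0.0, -0.0]
ft_force: [-4.9, -3.1, 10.6]
grip_width: 0.34
grasp_force: 41.5
```

Call:
carry_out --commands '[[[0, 0, -0.01, 0, 0, 0], [0, 0, 0, 0, 0, 0], [0, 0, 0, 0, 0, 0], [0, 0, 0, 0, 0, 0], [0, 0, 0, 0, 0, 0], [0, 0, 0, 0, 0, 0], [0, 0, 0, 0, 0, 0], [0, 0, 0, 0, 0, 0]]]' --hand -1

```text
clock: 23.82
position: [0.5357, 0.3826, 0.012]
ee_rot: [-0.001, 1.0, 0.0, -0.0]
ft_force: [-0.3, -1.1, 0.3]
grip_width: 1.003
grasp_force: 0.0
```

Call:
carry_out --commands '[[[0, 0, -0.3, 0, 0, 0], [0, 0, -0.5, 0, 0, 0], [0, 0, -0.5, 0, 0, 0], [0, 0, -0.5, 0, 0, 0], [0, 0, -0.5, 0, 0, 0], [0, 0, -0.5, 0, 0, 0], [0, 0, -0.2, 0, 0, 0], [0, 0, 0, 0, 0, 0]]]'

```text
clock: 24.48
position: [0.5368, 0.3833, 0.135]
ee_rot: [-0.001, 1.0, 0.001, 0.002]
ft_force: [0.1, -0.3, -0.3]
grip_width: 0.997
grasp_force: 0.0
```

Call:
carry_out --commands '[[[0.115, -0.86, 0, 0, 0, 0], [0.115, -0.86, 0, 0, 0, 0], [0.115, -0.86, 0, 0, 0, 0], [0.115, -0.86, 0, 0, 0, 0], [0.115, -0.86, 0, 0, 0, 0], [0.115, -0.86, 0, 0, 0, 0], [0.115, -0.86, 0, 0, 0, 0], [0.115, -0.86, 0, 0, 0, 0], [0.115, -0.86, 0, 0, 0, 0], [0.115, -0.86, 0, 0, 0, 0], [0.115, -0.86, 0, 0, 0, 0], [0.115, -0.86, 0, 0, 0, 0], [0.115, -0.86, 0, 0, 0, 0], [0.115, -0.86, 0, 0, 0, 0], [0, 0, 0.3, 0, 0, 0], [0, 0, 0.3, 0, 0, 0], [0, 0, 0.3, 0, 0, 0], [0, 0, 0, 0, 0, 0], [0, 0, 0, 0, 0, 0]]]'

```text
clock: 26.07
position: [0.4713, -0.0991, 0.0952]
ee_rot: [-0.001, 1.0, -0.0, -0.001]
ft_force: [0.3, -0.0, 0.8]
grip_width: 0.998
grasp_force: 0.0
```

Call:
carry_out --commands '[[[0, 0.03, 0.3, 0, 0, 0], [0, 0, 0.4, 0, 0, 0], [0, 0, 0.4, 0, 0, 0], [0, 0, 0.4, 0, 0, 0], [0, 0, 0.4, 0, 0, 0], [0, 0, 0.15, 0, 0, 0], [0, 0, 0.05, 0, 0, 0], [0, 0, 0, 0, 0, 0], [0, 0, 0, 0, 0, 0]]]'

```text
clock: 26.82
position: [0.4729, -0.098, 0.0129]
ee_rot: [-0.001, 1.0, 0.0, 0.001]
ft_force: [0.2, 0.2, -0.4]
grip_width: 1.001
grasp_force: 0.0
```

```bash
python3 - <<'E'
from workcell import *
import cv2
b=camera("scene")[:,:,::-1]
cv2.imwrite("pics/s7.png",cv2.resize(b[120:230,220:360],None,fx=5,fy=5,interpolation=cv2.INTER_CUBIC))
print(get_obs()["position"])
E
```

```text
[ 0.47294795 -0.0979728   0.01297323]
```

View pics/s7.png

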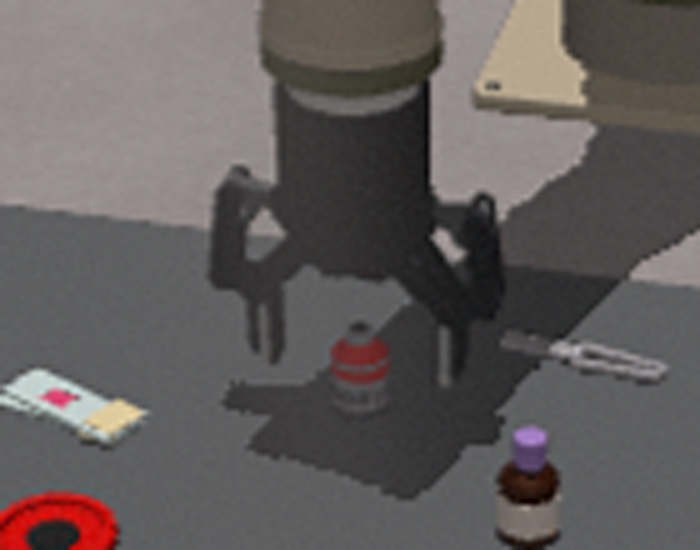

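The red barrel, at about 360 in the crop, is centred between the pad edges at 278 and 440. Closing.

Call:
carry_out --commands '[[[0.02, 0, 0.1, 0, 0, 0], [0, 0, 0, 0, 0, 0], [0, 0, 0, 0, 0, 0]]]'

```text
clock: 27.12
position: [0.4714, -0.0979, 0.0081]
ee_rot: [-0.001, 1.0, 0.0, 0.0]
ft_force: [-0.8, -0.5, 0.7]
grip_width: 1.003
grasp_force: 0.0
```

Call:
carry_out --commands '[[[0, 0, 0, 0, 0, 0], [0, 0, 0, 0, 0, 0], [0, 0, 0, 0, 0, 0], [0, 0, 0, 0, 0, 0], [0, 0, 0, 0, 0, 0], [0, 0, 0, 0, 0, 0], [0, 0, 0, 0, 0, 0], [0, 0, 0, 0, 0, 0], [0, 0, 0, 0, 0, 0], [0, 0, 0, 0, 0, 0]]]' --hand 1 --force 40

```text
clock: 27.95
position: [0.4715, -0.0979, 0.0082]
ee_rot: [-0.001, 1.0, 0.0, 0.0]
ft_force: [-1.6, 0.3, 5.4]
grip_width: 0.337
grasp_force: 39.2
```

Call:
carry_out --commands '[[[0, 0, -0.25, 0, 0, 0], [0, 0, -0.5, 0, 0, 0], [0, 0, -0.6, 0, 0, 0], [0, 0, -0.6, 0, 0, 0], [0, 0, -0.55, 0, 0, 0], [-0.3, -0.24, 0, 0, 0, 0], [-0.6, -0.475, 0, 0, 0, 0], [-0.6, -0.475, 0, 0, 0, 0], [-0.6, -0.475, 0, 0, 0, 0], [-0.6, -0.475, 0, 0, 0, 0], [-0.6, -0.475, 0, 0, 0, 0], [-0.3, -0.235, 0, 0, 0, 0], [0, 0, 0, 0, 0, 0], [0, 0, 0, 0, 0, 0]]]'

```text
clock: 29.12
position: [0.6154, -0.2123, 0.1078]
ee_rot: [-0.0, 1.0, -0.0, -0.001]
ft_force: [-1.0, 0.7, -1.5]
grip_width: 0.34
grasp_force: 39.8
```

Call:
carry_out --commands '[[[0, 0, 0.3, 0, 0, 0], [0, 0, 0.4, 0, 0, 0], [0, 0, 0.4, 0, 0, 0], [0, 0, 0.4, 0, 0, 0], [0, 0, 0.4, 0, 0, 0], [0, 0, 0.2, 0, 0, 0], [0, 0, 0.1, 0, 0, 0], [0, 0, 0, 0, 0, 0], [0, 0, 0, 0, 0, 0]]]'

```text
clock: 29.87
position: [0.6158, -0.2115, 0.0206]
ee_rot: [-0.001, 1.0, 0.0, 0.0]
ft_force: [0.5, 0.2, -1.3]
grip_width: 0.339
grasp_force: 39.8
```

```bash
python3 - <<'E'
from workcell import *
import cv2
b=camera("scene")[:,:,::-1]
cv2.imwrite("pics/s8.png",cv2.resize(b[160:260,170:300],None,fx=5,fy=5,interpolation=cv2.INTER_CUBIC))
print(get_obs()["position"])
E
```

```text
[ 0.61610414 -0.21174994  0.02094983]
```

View pics/s8.png

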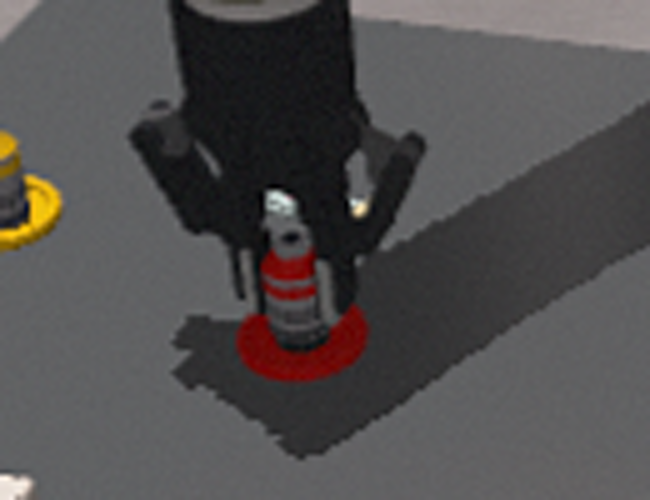

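The red foot projects to about (301,345) and the dish centre is near (303,340). I'll shift about 2 mm back and lower it.

Call:
carry_out --commands '[[[0.05, 0.02, 0.05, 0, 0, 0], [0, 0, 0.05, 0, 0, 0], [0, 0, 0.04, 0, 0, 0], [0, 0, 0.04, 0, 0, 0], [0, 0, 0.025, 0, 0, 0], [0, 0, 0.01, 0, 0, 0], [0, 0, 0, 0, 0, 0], [0, 0, 0, 0, 0, 0]]]'

```text
clock: 30.58
position: [0.6137, -0.2109, 0.0123]
ee_rot: [-0.001, 1.0, 0.0, 0.0]
ft_force: [-4.1, 1.5, 8.7]
grip_width: 0.342
grasp_force: 40.9
```

Call:
carry_out --commands '[[[0, 0, 0, 0, 0, 0], [0, 0, 0, 0, 0, 0], [0, 0, 0, 0, 0, 0], [0, 0, 0, 0, 0, 0], [0, 0, 0, 0, 0, 0], [0, 0, 0, 0, 0, 0], [0, 0, 0, 0, 0, 0], [0, 0, 0, 0, 0, 0]]]' --hand -1

```text
clock: 31.25
position: [0.6136, -0.2109, 0.0113]
ee_rot: [-0.001, 1.0, 0.0, -0.0]
ft_force: [0.3, 0.8, -0.4]
grip_width: 1.002
grasp_force: 0.0
```

Call:
carry_out --commands '[[[0, 0, -0.3, 0, 0, 0], [0, 0, -0.5, 0, 0, 0], [0, 0, -0.5, 0, 0, 0], [0, 0, -0.5, 0, 0, 0], [0, 0, -0.5, 0, 0, 0], [0, 0, -0.5, 0, 0, 0], [0, 0, -0.5, 0, 0, 0], [0, 0, -0.5, 0, 0, 0], [0, 0, -0.5, 0, 0, 0], [0, 0, -0.5, 0, 0, 0], [0, 0, -0.3, 0, 0, 0], [0, 0, 0, 0, 0, 0], [0, 0, 0, 0, 0, 0]]]'

```text
clock: 32.33
position: [0.6137, -0.211, 0.2158]
ee_rot: [-0.001, 1.0, -0.0, 0.0]
ft_force: [-1.7, -1.6, -0.1]
grip_width: 1.001
grasp_force: 0.0
```

```bash
python3 - <<'E'
from workcell import *
import cv2
b=camera("scene")[:,:,::-1]
cv2.imwrite("pics/s9.png",cv2.resize(b[140:300,140:540],None,fx=2,fy=2,interpolation=cv2.INTER_CUBIC))
E
```

```text
(no output)
```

View pics/s9.png

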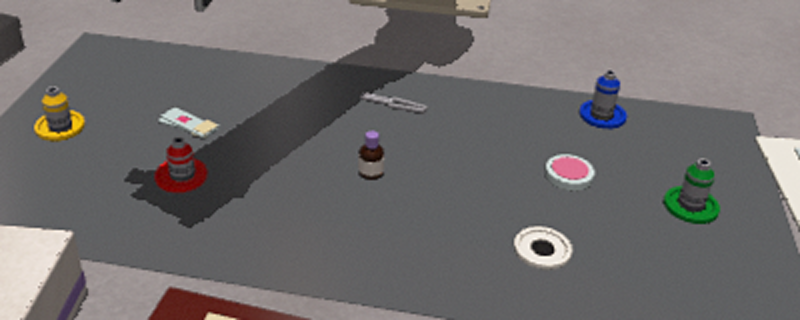

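All four objectives stand upright in their own dishes: yellow (58,115), red (180,165), blue (605,100) and green (695,190). The white dish (543,246) is empty and the bottle (371,155) hasn't moved.

```bash
python3 -c "
from workcell import hand_in
print(hand_in())"
```

```text
the job is handed in; nothing more can be done
None
```

The job is handed in: the last picture before hand-in shows all four objectives upright in the dishes of their own colour, the white dish empty and the oil bottle where it stood; the clock read about 32 s of the 96 s allowed.

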